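Turn the coffee-break carousel to the milk jug

ROBOT

A 7-joint arm with a two-finger parallel gripper is mounted at the origin on the work surface. World frame = base frame: x ahead of the robot, y to its left, z up, the work surface at z = 0. Lengths are in mm, angles in rad, forces in N, time in s.
With the tool pointing down it reaches from about 425 to 925 mm from the base axis. Payload 6.8 kg.
Tool frame: the origin (TCP) lies at the very end of the fingers, on their centre line; the grasp point (between the pads) lies 19 mm behind it; z points along the fingers, y is the direction in which the jaws open and shut (so a half turn about z gives the same grasp; the last joint's range is limited). The gripper opens to 88 mm and grips with 3 to 60 N. Pads are 20 mm wide; open, the fingers measure 115 mm over their backs; the gripper's body (75 mm by 178 mm) begins 61 mm behind the grasp point.
Start: joints at [1.239, 0.477, 0.022, 1.555, -0.011, 1.109, -0.083], TCP at [149.815, -658.182, 222.664] pointing down, gripper open.
Joint ranges: [-2.96, 2.96], [-0.34, 2.1], [-1.41, 1.46], [0.24, 2.44], [-1.37, 4.51], [0.17, 1.92], [-2.96, 2.96]. Speed limits (rad/s): [2.39, 2.39, 3.14, 3.14, 3.14, 3.14, 3.14].

INTERFACE

Orientations are given as a rotation vector (axis times angle).
In Python, from rig import ctrl, imaging gives the robot as it stands. Calls block until the motion is done:
- ctrl.move_pose(position, orientation): joint-space move of the TCP to a pose.
- ctrl.line_to(position, attitude=None, velocity=150, max_force=None): straight line of the TCP; attitude=None keeps the orientation; velocity is the mean speed in mm/s. With max_force (N) it stops when the force on the tool has changed by that much, and returns True; else False.
- ctrl.goto_joints(angles): joint-space move.
- ctrl.gripper_to(opening, newtons=None): finger opening in mm; newtons is the grip in N (None keeps the last); returns when the fingers have stopped.
- ctrl.dwell(seconds).
- ctrl.inverse_kinematics(position, orientation): joint angles nearest the present ones, or None.
- ctrl.get_state(): the state.
- imaging.snapshot(name): name is "scene" or "side" or "wrist"; returns the picture (480x640x3 uint8, red, green, blue); there is no depth.
- imaging.camera_params(name): a dict with "K" (3x3 intrinsics, pixels), "dist_coeffs" ([k1, k2, p1, p2, k3] as OpenCV has them; the pictures are not rectified), "view" (4x4, takes a point from world to camera coordinates); the wrist camera has in their place "mount" (4x4, takes a point from camera to tool coordinates, whose origin is the TCP and whose axes are the flange's). Camera axes: x right, y up, looking along -z (the intrinsics and any distortion apply to the point x, -y, -z); pixel columns grow to the right and rows downward; lengths in mm; the calibration is good to about 2 mm. A picture is of the moment at which its call begins: read the wrist's pose just before it. camera_params takes no time and is no camera call.
A pose or a line that the arm cannot do raises ctrl.Unreachable and nothing moves.
- ctrl.close_job(): hands the job in, once; it reports no verdict.
The state is a dict: "time_s": time; "qpos": joint angles; "qvel": joint speeds; "effort": joint torques, N m; "tool_pos": TCP position; "eef_rot": TCP orientation; "contact_force": force on the tool from outside, world axes, zero at the start; "torque": the same for the moment, N m; "gripper_width": finger opening in mm.
Only numpy, scipy, OpenCV 4.12 (cv2) and the standard library are available. Lean on these libraries where they do the work, as an engineer would, in place of code of your own. Each camera call takes 0.05 s, during which the arm holds its last target. There are 200 camera calls.

TASK

On the refreshment table, push the scalloped rim of the lazy-Susan carousel round with your fingertips until the small steel milk jug stands at the serving side, squarely in line with the pointed wooden tongue that sticks out of the carousel's foot. Only push the rim: do not touch, lift or tip the jug or the other containers standing on the carousel, and leave the bottles and the cup on the table alone. Finish with the carousel at rest and your hand clear.

Things in the scene. Friction and masses are not known exactly. Their poses are not given: they have to be found in the camera images.
- axis (a point): Turning axis of the carousel, 60 mm above the table, at the plate's top face; fixed, does not turn. The plate turns either way without stops against light friction (about 0.06 N m), does not spring back and stays where it is left. Below it a steel column of radius 30 mm stands on a dark wooden foot disc of radius 85 mm, 10 mm thick, fixed to the table
- front (a point): Serving point, fixed: 95 mm from the axis towards the pointed tongue, 60 mm above the table; the jug must come here. x axis from the turning axis towards the tongue's point, z up. The flat dark wooden tongue of the foot, 30 mm wide and 8 mm high, lies on the table, comes out from under the plate and ends in a point 221 mm from the axis
- jug: Small open steel milk jug with side handle and spout, 48 mm high, 56 mm across (handle to 42 mm from the middle), standing loose in the ring of one lobe (any of the four taken ones) and riding round with the plate. Origin: centre of its underside, within 4 mm of that lobe's centre, 60 mm above the table, z up. The handle may point anywhere
- sugar_bowl: Round white ceramic sugar bowl with a knobbed lid, 46 mm high, 56 mm across, loose in another lobe's ring. Origin: centre of its underside
- jam_jar: Lidded glass jam jar, 48 mm high, 54 mm across, loose in another lobe's ring. Origin: centre of its underside
- small_cups: Three small paper cups nested upside down, 48 mm high, 54 mm across at the bottom, loose in another lobe's ring. Origin: centre of its underside
- juice_bottle: Large juice bottle on the table to the robot's left, 200 mm high, 76 mm across; to be left alone. Origin: centre of its underside
- paper_cup: Empty white paper cup on the table at the right, beyond the milk bottle, 95 mm high, 80 mm across; to be left alone. Origin: centre of its underside
- milk_bottle: Milk bottle on the table to the robot's right, 150 mm high, 60 mm across; to be left alone. Origin: centre of its underside
- plate: Light wooden turning plate, 25 mm thick (35 to 60 mm above the table), a five-petalled flower: round lobes of radius 45 mm, centres 95 mm from the axis, 72 degrees apart, round a disc of radius 80 mm; a finger fits the valleys between. On each lobe a ring of outside radius 34 mm, 6 mm high; one is empty. Origin: on the axis, at the underside; x axis points to the empty lobe, z up

How it is judged:
By the outcome, as a careful person would: the job done as asked, in the order asked, and still so for the second after the job is handed in, with the robot touching nothing.
It also fails if it takes over 40 s, if anything falls off the work surface, if the arm or the gripper's body presses on something with over 40 N, if the wrist force passes 120 N, or if a joint passes its speed limit or range.

## Working session

There is one attempt and no reset: what is moved stays moved. The work goes in short steps, each a Python script; the robot and the scene stay as the last script left them, time stands still between calls to the robot, and variables do not carry over. Pictures are saved under pics/ and viewed, about 8 in all and at most 12, crops included, and the job is handed in when it is done.

```bash
mkdir -p pics; ls; python3 - <<'E'
from rig import ctrl, imaging
import cv2, json
for n in ("scene","side"):
    cv2.imwrite(f"pics/{n}0.png", imaging.snapshot(n)[:,:,::-1])
for n in ("scene","side","wrist"):
    print(n,{k:getattr(v,'tolist',lambda:v)() for k,v in imaging.camera_params(n).items()})
s=ctrl.get_state(); print(s)
E
```

```text
pics
scene {'K': [[495.4678848689216, 0.0, 326.46286716347953], [0.0, 495.4678848689216, 237.50148770815284], [0.0, 0.0, 1.0]], 'dist_coeffs': [-0.05354091394299995, 0.0, 0.0, 0.0, 0.0], 'view': [[0.8095221279014475, 0.5870658695299302, -0.005252548998315189, -433.89733600777623], [-0.48061893420425533, 0.6678244169876214, 0.5683449552512183, 222.979381944807], [0.33716370582000454, -0.4575633430555931, 0.8227736156255324, -1454.2677522571284], [0.0, 0.0, 0.0, 1.0]]}
side {'K': [[466.0141790908234, 0.0, 315.43545803137465], [0.0, 466.0141790908234, 235.69696162528925], [0.0, 0.0, 1.0]], 'dist_coeffs': [-0.05376944060565809, 0.0, 0.0, 0.0, 0.0], 'view': [[0.9782790597617038, -0.20707232739595924, 0.009546332205486372, -541.9955517809941], [0.12093536490835091, 0.6075304708851791, 0.7850359001093621, -97.46547804747802], [-0.16835889862505282, -0.7668296930693628, 0.6193767053101901, -1051.3189790653357], [0.0, 0.0, 0.0, 1.0]]}
wrist {'K': [[330.7854054531846, 0.0, 323.065977512454], [0.0, 330.7854054531846, 242.60601907706373], [0.0, 0.0, 1.0]], 'dist_coeffs': [-0.049297319060094935, 
[... 300 characters left out ...]
, 0.0, 1.0]]}
{'time_s': 0.1, 'qpos': array([ 1.23889733,  0.47772386,  0.02234429,  1.55631629, -0.01148858,
        1.10930786, -0.08309672]), 'qvel': array([ 0.00077431, -0.00092258,  0.00034385, -0.00124538, -0.00035475,
       -0.00013925, -0.00207639]), 'effort': array([ 4.28972751e-03, -5.84099150e+01,  1.54005133e+00, -2.73315722e+01,
       -5.41619374e-02,  1.30574362e-02,  5.07535628e-05]), 'tool_pos': array([ 149.67360533, -657.65062327,  221.79000676]), 'eef_rot': array([-3.12035219e+00, -3.50673696e-01,  4.85656276e-04]), 'contact_force': array([-0.31681597, -0.27565802,  0.13112841]), 'torque': array([-0.04834278, -0.01721812, -0.01469234]), 'gripper_width': 87.75230496521586}
```

View pics/scene0.png

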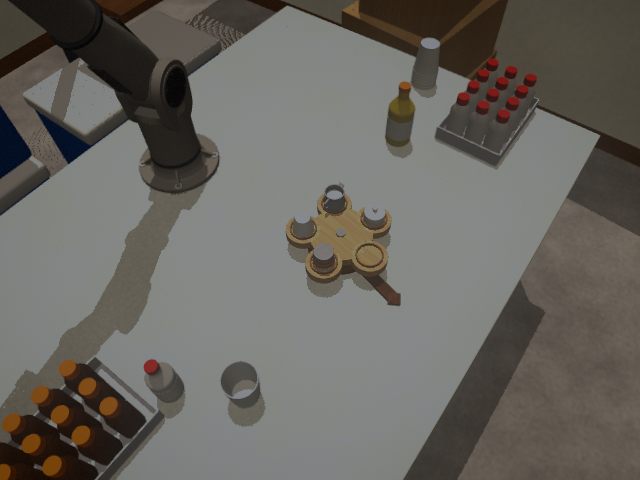

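View pics/side0.png

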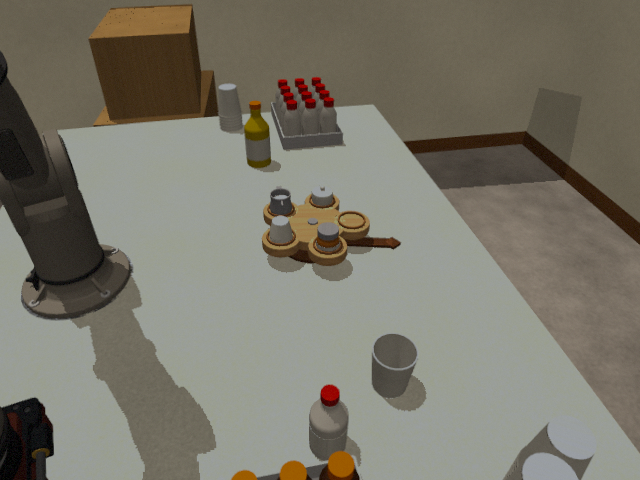

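The scene shows the hub at (340,232), the tongue tip at (400,304), the jug at (335,198) and the empty lobe at (370,257). The side view shows the hub at (313,222), the tip at (400,243) and the jug at (280,203). The jug is roughly opposite the tongue. Next come rough positions, then a wrist view from above.

```bash
cat > h.py <<'E'
from rig import ctrl, imaging
import numpy as np, cv2
from scipy.spatial.transform import Rotation as R
def cam(name, st=None):
    p=imaging.camera_params(name); K=np.array(p["K"]); d=np.array(p["dist_coeffs"])
    if name=="wrist":
        T=np.eye(4); T[:3,:3]=R.from_rotvec(st["eef_rot"]).as_matrix(); T[:3,3]=st["tool_pos"]
        C=T@np.array(p["mount"])
    else: C=np.linalg.inv(np.array(p["view"]))
    return K,d,C            # C: camera->world
def ray(c,uv):
    K,d,C=c; n=cv2.undistortPoints(np.float64(uv).reshape(-1,1,2),K,d)[:,0]
    v=np.c_[n[:,0],-n[:,1],-np.ones(len(n))]@C[:3,:3].T
    return C[:3,3],v
def plane(c,uv,z):
    o,v=ray(c,uv); return o+v*((z-o[2])/v[:,2])[:,None]
def project(c,P):
    K,d,C=c; q=(np.atleast_2d(P)-C[:3,3])@C[:3,:3]; q=q*[1,-1,-1]
    return cv2.projectPoints(q,np.zeros(3),np.zeros(3),K,d)[0][:,0]
def tri(c1,u1,c2,u2):
    (o1,v1),(o2,v2)=ray(c1,u1),ray(c2,u2); A=np.c_[v1[0],-v2[0]]
    s=np.linalg.lstsq(A,o2-o1,rcond=None)[0]; a,b=o1+s[0]*v1[0],o2+s[1]*v2[0]
    return (a+b)/2,np.linalg.norm(a-b)
E
python3 - <<'E'
from h import *
np.set_printoptions(precision=1,suppress=True)
a,b=cam("scene"),cam("side")
for n,u,v in [("hub",(340,232),(313,222)),("tip",(400,304),(400,243)),("jugtop",(335,189),(280,195)),("empty",(370,255),(351,220)),("sugarknob",(375,208),(322,188)),("milk bottle cap",(152,366),(330,394)),("juice cap",(405,88),(255,106)),("cup rim",(240,375),(394,352))]:
    print(n,*tri(a,u,b,v))
for z,u in [(60,(340,232)),(8,(400,304))]: print(plane(a,u,z))
for z,u in [(60,(313,222)),(8,(400,243))]: print(plane(b,u,z))
E
```

```text
hub [553.5  34.5  56.3] 3.486106992931383
tip [767.6 -17.9  -3.7] 0.19475077912687588
jugtop [483.7 111.5  96.2] 8.235600087159215
empty [648.8  24.9  53.5] 1.4360883041430847
sugarknob [595.8 124.9  92.1] 2.4527049453162557
milk bottle cap [ 470.6 -489.1  138.6] 0.11877443164606914
juice cap [467.5 465.8 181.8] 0.6242868419440386
cup rim [ 605.2 -394.1   84.2] 7.589943127640694
[[553.5  33.9  60. ]]
[[769.7 -23.9   8. ]]
[[553.2  27.4  60. ]]
[[761.2 -31.2   8. ]]
```

Hub to tip measures 220 mm against the given 221 mm, and the heights fit. Now the overhead wrist view.

```bash
python3 - <<'E'
from h import *
import pickle
ctrl.move_pose([565,25,300],[np.pi,0,0])
ctrl.gripper_to(0)
s=ctrl.get_state(); im=imaging.snapshot("wrist")
pickle.dump((s,im),open("w1.pkl","wb"))
cv2.imwrite("pics/w1.png",im[:,:,::-1]); print(s["time_s"],s["tool_pos"],s["eef_rot"],s["qpos"],s["gripper_width"])
c=cam("wrist",s); print(project(c,[[553.5,34,60],[767,-22,8]]))
E
```

```text
4.2667 [564.98109811  25.01044547 299.98590281] [-3.14158301e+00  5.16418306e-05  1.13522516e-04] [ 0.39184926  0.30268208 -0.67754708  1.69031172  0.20034184  1.21926905
 -1.90374525] 0.09239618274647216
[[315.51047915 217.73389859]
 [360.85325074  38.98607271]]
```

View pics/w1.png

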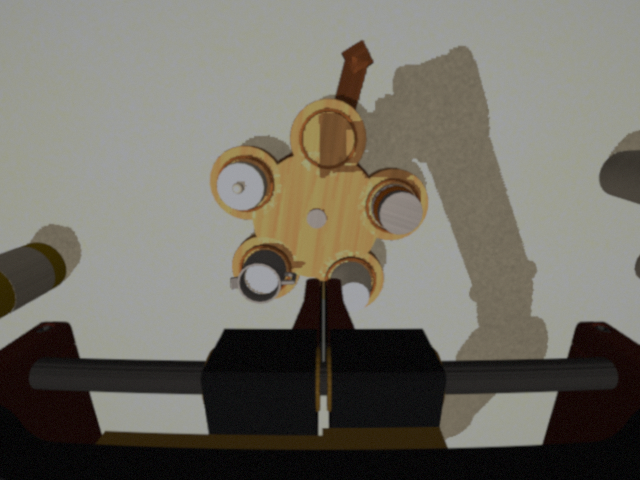

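The wrist view shows the hub at (317,218), the tongue point at about (361,41), the empty ring at (328,137), the jug rim at (262,280) with its handle to the right at (293,282), the sugar bowl at (241,187) and the jam lid at (401,212). The sugar/empty valley is away from the jug's handle, so that is where to push.

```bash
python3 - <<'E'
from h import *
import pickle
np.set_printoptions(precision=1,suppress=True)
s,im=pickle.load(open("w1.pkl","rb")); c=cam("wrist",s)
hsv=cv2.cvtColor(im,cv2.COLOR_RGB2HSV); H,S,V=cv2.split(hsv)
for p in [(317,218),(315,190),(360,55),(350,90),(330,130),(262,275),(150,100)]: print(p,hsv[p[1],p[0]])
# hub: low-saturation blob near (317,218)
m=np.uint8((S<90)*255); roi=np.zeros_like(m); roi[200:236,298:336]=m[200:236,298:336]
n,l,st,ce=cv2.connectedComponentsWithStats(roi); k=1+np.argmax(st[1:,4]); print("hub",ce[k],st[k]); hub=plane(c,ce[k],62)[0]; print(hub)
# tongue: dark red-brown
m=np.uint8(((H<13)&(S>110)&(V>25))*255); roi=np.zeros_like(m); roi[30:110,330:385]=m[30:110,330:385]
ys,xs=np.nonzero(roi); P=plane(c,np.c_[xs,ys],8)[:,:2]
f=cv2.fitLine(np.float32(P),cv2.DIST_HUBER,0,.01,.01).ravel(); f[:2]*=np.sign(f[0]); print("tongue",len(P),f,np.degrees(np.arctan2(f[1],f[0])))
tip=P[np.argmax(P@f[:2])]; d=P[np.argsort(P@f[:2])[-6:]].mean(0); print("tip",tip,d, "r",np.hypot(*(d-hub[:2])),"ang",np.degrees(np.arctan2(*(d-hub[:2])[::-1])))
off=np.cross(f[:2],hub[:2]-f[2:]);print("axis offset from tongue line",off)
for n,u,z in [("jug",(262,280),108),("empty",(328,137),63),("sugarknob",(238,187),106),("jamlid",(401,212),108),("cups",(354,296),108)]:
    q=plane(c,u,z)[0]; e=q[:2]-hub[:2]; print(n,q,"r",np.hypot(*e),"ang",np.degrees(np.arctan2(e[1],e[0])))
E
python3 - <<'E'
import cv2
im=cv2.imread("pics/w1.png")
cv2.imwrite("pics/w1c.png",cv2.resize(im[25:325,200:440],None,fx=2.5,fy=2,interpolation=cv2.INTER_CUBIC) if 0 else cv2.resize(im[25:325,195:445],None,fx=2,fy=2,interpolation=cv2.INTER_CUBIC))
E
```

```text
(317, 218) [ 14  27 144]
(315, 190) [ 23 122 159]
(360, 55) [ 11 181  79]
(350, 90) [ 11 179  80]
(330, 130) [ 15 156 111]
(262, 275) [107  11 163]
(150, 100) [ 60   2 157]
hub [316.1 218.3] [306 209  21  20 315]
[553.3  33.2  62. ]
tongue 1266 [  1.   -0.2 728.9 -13.8] -12.592647
tip [764.7 -22.2] [763.4 -22.9] r 217.5255046794376 ang -14.953783444801372
axis offset from tongue line 7.611980478928032
jug [490.4  95.6 108. ] r 88.57613682275237 ang 135.22471655896447
empty [649.6  18.8  63. ] r 97.44952284842303 ang -8.518008473374415
sugarknob [597.8 116.1 106. ] r 94.05760236134422 ang 61.71400294478872
jamlid [570.7 -60.6 108. ] r 95.43400444147154 ang -79.46697081502744
cups [469.9 -11.9 108. ] r 94.77306542166377 ang -151.57628576870317<stdin>:15: DeprecationWarning: Arrays of 2-dimensional vectors are deprecated. Use arrays of 3-dimensional vectors instead. (deprecated in NumPy 2.0)
```

View pics/w1c.png

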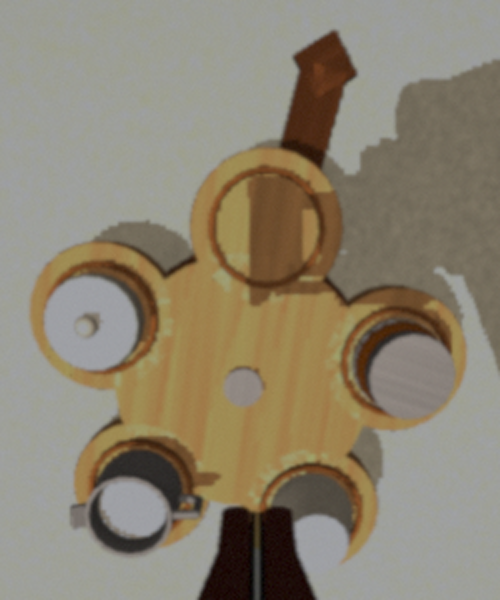

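Lobe phase is about -8.5°, the tongue about -15° and the jug at 135°, so it needs roughly -150° (clockwise). Closed fingertips go into the sugar/empty valley and push the empty lobe round, stopping about 10° short to look.

```bash
cat >> h.py <<'E'
AX=np.array([553.4,33.3]); DOWN=[np.pi,0,0]
def pt(deg,r=114,z=45): t=np.radians(deg); return [AX[0]+r*np.cos(t),AX[1]+r*np.sin(t),z]
def arc(a0,a1,r=114,v=60,step=8,maxf=15):
    for a in np.linspace(a0,a1,int(np.ceil(abs(a1-a0)/step))+1)[1:]:
        if ctrl.line_to(pt(a,r),velocity=v,max_force=maxf):
            print("force stop at",a,ctrl.get_state()["contact_force"]); return True
    return False
E
python3 - <<'E'
from h import *
import pickle
assert all(ctrl.inverse_kinematics(pt(a),DOWN) is not None for a in range(27,-130,-12))
ctrl.move_pose(pt(27.5,z=130),DOWN)
if ctrl.line_to(pt(27.5),velocity=100,max_force=8): print("touched down", ctrl.get_state()); raise SystemExit
st=arc(27.5,-118); s=ctrl.get_state(); print(s["time_s"],s["contact_force"],s["tool_pos"],s["qpos"])
cv2.imwrite("pics/s2.png",imaging.snapshot("scene")[120:360,190:510,::-1].repeat(2,0).repeat(2,1))
E
```

```text
13.7417 [-0.25253797  0.37791782 -0.21875037] [499.36299625 -67.15551665  44.9915517 ] [ 0.49981882  0.52670934 -0.60649126  2.06583415  0.46956246  0.6859254
 -1.98498485]
```

View pics/s2.png

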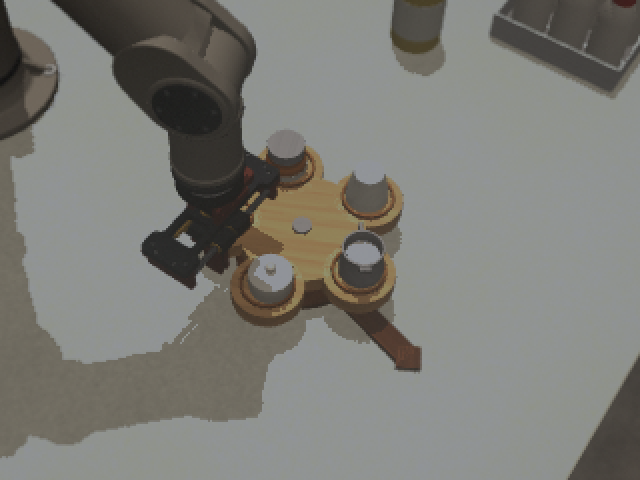

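The jug is now a little short of the tongue, and everything on the carousel is standing upright. Next: back off, lift and measure with the wrist camera.

```bash
cat > look.py <<'E'
from h import *
import pickle,sys
def look(n):
    ctrl.move_pose([610,10,270],DOWN); ctrl.dwell(.2)
    s=ctrl.get_state(); im=imaging.snapshot("wrist"); pickle.dump((s,im),open(n+".pkl","wb"))
    sc=imaging.snapshot("scene"); sd=imaging.snapshot("side"); pickle.dump((sc,sd),open(n+"_sd.pkl","wb"))
    c=cam("wrist",s); u=project(c,[[*AX,60],pt(-15,221,8),pt(-15,95,60)]); print(s["time_s"],u)
    x,y=np.int32(u.mean(0)); x0,y0=max(x-100,0),max(y-140,0); cr=im[y0:y0+260,x0:x0+200]
    cv2.imwrite(f"pics/{n}.png",cv2.resize(cr,None,fx=2.3,fy=2.3,interpolation=cv2.INTER_CUBIC)[:,:,::-1]); print("crop",x0,y0)
E
python3 - <<'E'
from look import *
ctrl.line_to(pt(-115),velocity=60); ctrl.line_to(pt(-115,118,150),velocity=150)
look("w2")
E
```

```text
15.8417 [[301.73631984 259.13011986]
 [349.86347878  71.37129081]
 [322.12445461 181.31573544]]
crop 224 30
```

View pics/w2.png

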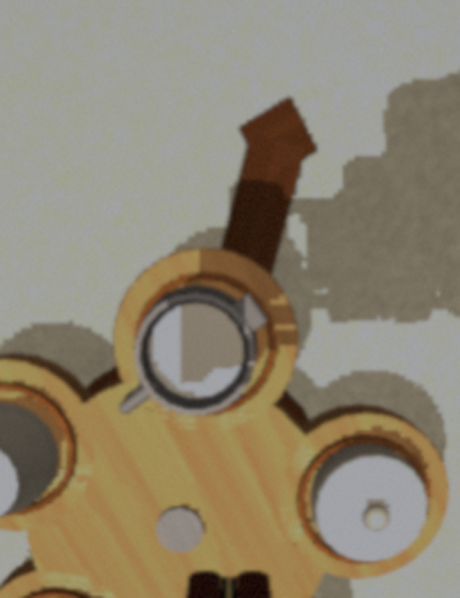

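The picture shows the jug rim centre at crop (196,352), the hub at (180,530), the tongue point at (290,98), the barb middle at (278,138), the shaft middle at (247,256) and the lobe outline centre at about (206,341). The jug still has to go a few degrees clockwise.

```bash
cat > meas.py <<'E'
from h import *
import pickle
np.set_printoptions(precision=1,suppress=True)
def meas(n,x0,y0,pts,scale=2.3):
    s,im=pickle.load(open(n+".pkl","rb")); c=cam("wrist",s); hub=None
    for k,u,z in pts:
        q=plane(c,np.array(u)/scale+[x0,y0],z)[0]
        if hub is None: hub=q[:2]
        e=q[:2]-hub; print(k,q,"r %.1f ang %.2f"%(np.hypot(*e),np.degrees(np.arctan2(e[1],e[0]))))
E
python3 - <<'E'
from meas import *
meas("w2",224,30,[("hub",(180,530),62),("tip",(290,98),8),("barb",(278.5,138.5),8),("shaft",(247.5,256.5),8),("jugrim",(196,352),108),("lobe",(206,341),60),("sugarknob",(376,516),106)])
# jug rim automatically: grey (low-S) bright/dark blob -> wood complement in jug neighbourhood, circle fit
s,im=pickle.load(open("w2.pkl","rb"));c=cam("wrist",s)
g=cv2.GaussianBlur(cv2.cvtColor(im,cv2.COLOR_RGB2GRAY),(0,0),1)[140:220,265:360]
g=cv2.resize(g,None,fx=4,fy=4,interpolation=cv2.INTER_CUBIC)
h=cv2.HoughCircles(g,cv2.HOUGH_GRADIENT_ALT,1.5,10,param1=150,param2=.6,minRadius=70,maxRadius=180)
if h is not None:
    for x,y,r in h[0]: print("circle px",x/4+265,y/4+140,r/4, plane(c,(x/4+265,y/4+140),108)[0],plane(c,(x/4+265,y/4+140),60)[0])
print(project(c,[[640,11,60],[640+45,11,60],[640,11,108],[640,39,108]]))
E
```

```text
hub [552.5  32.6  62. ] r 0.0 ang 0.00
tip [765.5 -24.2   8. ] r 220.5 ang -14.92
barb [746.3 -18.6   8. ] r 200.4 ang -14.79
shaft [687.6  -2.9   8. ] r 139.7 ang -14.71
jugrim [649.1  21.1 108. ] r 97.3 ang -6.80
lobe [648.6  18.2  60. ] r 97.1 ang -8.52
sugarknob [575.2 -59.2 106. ] r 94.5 ang -76.11
circle px 308.875 182.75 20.162224 [649.4  21.4 108. ] [643.6  23.5  60. ]
[[320.1 186. ]
 [319.9 144.2]
 [319.7 192.4]
 [291.  192.5]]
```

The tongue axis is at -14.8° (three points agree, radius 220.5 mm) and the jug is at -6.8°. Push about 7.7° further, slowly, then look again.

```bash
python3 - <<'E'
from look import *
ctrl.move_pose(pt(-115,118,130),DOWN)
if ctrl.line_to(pt(-115,114),velocity=120,max_force=8): print("touched"); raise SystemExit
arc(-115,-118,v=50); arc(-118,-125.7,v=20,step=2)
ctrl.dwell(.2); print(ctrl.get_state()["contact_force"])
ctrl.line_to(pt(-121),velocity=50); ctrl.line_to(pt(-121,118,150),velocity=150)
look("w3")
E
```

```text
[-0.05301292 -0.29597752 -0.34820255]
21.6333 [[301.84479389 259.16343438]
 [349.98836021  71.50398747]
 [322.24916038 181.38254199]]
crop 224 30
```

View pics/w3.png

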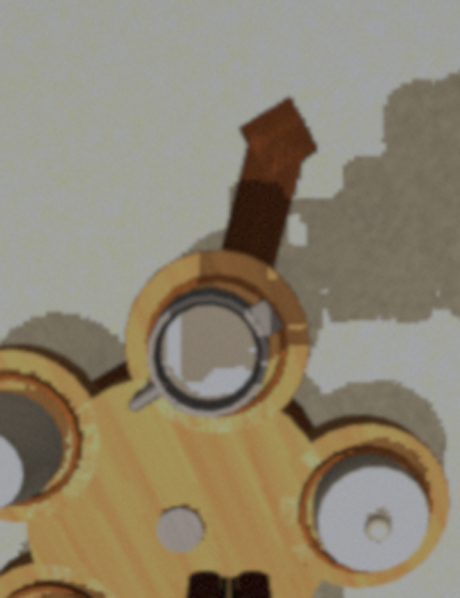

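The jug has only moved about 12 crop px, with its rim centre now near (208,353): the plate had coasted ahead of the finger on the first stroke. Measuring with the same circle fit, plus the two fixed cameras as a cross-check.

```bash
cat >> meas.py <<'E'
HUB=np.array([552.5,32.6])
def jug(n):
    s,im=pickle.load(open(n+".pkl","rb"));c=cam("wrist",s)
    g=cv2.GaussianBlur(cv2.cvtColor(im,cv2.COLOR_RGB2GRAY),(0,0),1)[140:220,265:370]
    g=cv2.resize(g,None,fx=4,fy=4,interpolation=cv2.INTER_CUBIC)
    h=cv2.HoughCircles(g,cv2.HOUGH_GRADIENT_ALT,1.5,10,param1=150,param2=.6,minRadius=70,maxRadius=180)
    for x,y,r in ([] if h is None else h[0]):
        u=(x/4+265,y/4+140)
        for z in (108,60):
            q=plane(c,u,z)[0]; e=q[:2]-HUB; print("circle",u,"R%.1f"%(r/4),"z",z,q[:2],"r %.1f ang %.2f"%(np.hypot(*e),np.degrees(np.arctan2(e[1],e[0]))))
E
python3 - <<'E'
from meas import *
jug("w2"); jug("w3")
meas("w3",224,30,[("hub",(180,530),62),("jugrim",(209,353),108),("lobe",(218,342),60),("sugarknob",(378,526),106)])
E
```

```text
circle (np.float32(308.875), np.float32(182.75)) R20.2 z 108 [649.4  21.4] r 97.5 ang -6.60
circle (np.float32(308.875), np.float32(182.75)) R20.2 z 60 [643.6  23.5] r 91.6 ang -5.73
circle (np.float32(314.5), np.float32(183.5)) R20.2 z 108 [648.7  16.1] r 97.6 ang -9.74
circle (np.float32(314.5), np.float32(183.5)) R20.2 z 60 [642.8  17.3] r 91.6 ang -9.58
hub [552.5  32.7  62. ] r 0.0 ang 0.00
jugrim [648.7  15.7 108. ] r 97.7 ang -10.00
lobe [648.1  12.5  60. ] r 97.7 ang -11.90
sugarknob [570.4 -60.2 106. ] r 94.6 ang -79.11
```

```bash
python3 - <<'E'
from look import *
ctrl.move_pose(pt(-120,118,130),DOWN)
if ctrl.line_to(pt(-120,114),velocity=120,max_force=8): print("touched"); raise SystemExit
arc(-120,-125,v=40); arc(-125,-130.5,v=15,step=2)
ctrl.dwell(.2); print(ctrl.get_state()["contact_force"])
ctrl.line_to(pt(-126),velocity=50); ctrl.line_to(pt(-126,118,150),velocity=150)
look("w4")
E
python3 -c "
from meas import *
jug('w4')"
```

```text
[-0.30434583 -0.34743779  0.22704866]
27.375 [[301.94054991 259.11151959]
 [350.11048482  71.48336651]
 [322.36301543 181.33984716]]
crop 224 30
```

View pics/w4.png

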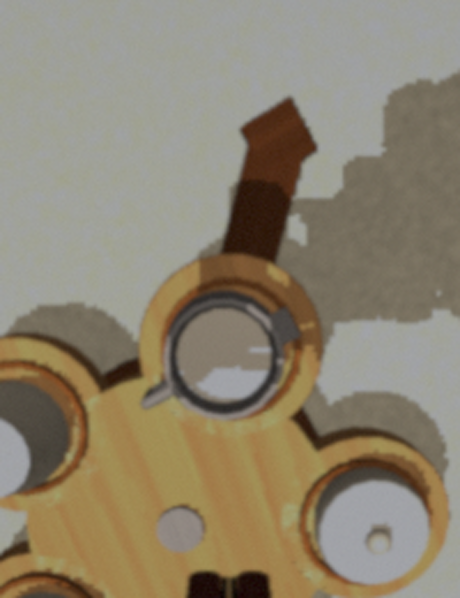

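The jug rim centre is now at about crop (223,355), the lobe outline at (231,345) and the knob at (379,540). The jug looks in line with the tongue; checking the numbers.

```bash
python3 - <<'E'
from meas import *
meas("w4",224,30,[("hub",(180,530),62),("tip",(290,98),8),("jugrim",(223.5,355),108),("lobe",(231,345),60),("sugarknob",(379,540),106)])
s,im=pickle.load(open("w4.pkl","rb"));c=cam("wrist",s)
# jug = non-wood blob inside lobe: centroid of low-saturation bright/dark interior
hsv=cv2.cvtColor(im,cv2.COLOR_RGB2HSV)[155:212,285:362]
m=np.uint8((hsv[...,1]<75)*255); m=cv2.morphologyEx(m,cv2.MORPH_OPEN,cv2.getStructuringElement(cv2.MORPH_ELLIPSE,(11,11)))
cs,_=cv2.findContours(m,cv2.RETR_EXTERNAL,cv2.CHAIN_APPROX_NONE)
for k in cs:
    (x,y),r=cv2.minEnclosingCircle(k); e=cv2.fitEllipse(k) if len(k)>5 else None
    if r>12: u=np.array(e[0])+[285,155]; print("blob",u,e[1])
    else: continue
    for z in (108,60): d=plane(c,u,z)[0][:2]-HUB; print(z,np.hypot(*d),np.degrees(np.arctan2(d[1],d[0])))
a,b=cam("scene"),cam("side")
sc,sd=pickle.load(open("w4_sd.pkl","rb"))
A=cv2.resize(sc[180:330,280:440],None,fx=2.5,fy=2.5,interpolation=cv2.INTER_CUBIC); B=cv2.resize(sd[150:300,250:410],None,fx=2.5,fy=2.5,interpolation=cv2.INTER_CUBIC)
cv2.imwrite("pics/sd4.png",np.hstack([A,B])[:,:,::-1])
E
```

```text
hub [552.5  32.8  62. ] r 0.0 ang 0.00
tip [765.7 -23.9   8. ] r 220.6 ang -14.90
jugrim [647.8   9.8 108. ] r 98.1 ang -13.59
lobe [646.6   6.4  60. ] r 97.8 ang -15.66
sugarknob [563.6 -61.  106. ] r 94.5 ang -83.25
blob [321.6 184.1] (52.06206512451172, 57.30950164794922)
108 98.41652683834974 -13.697551487103983
60 92.58844203038139 -14.435818290264534
```

View pics/sd4.png

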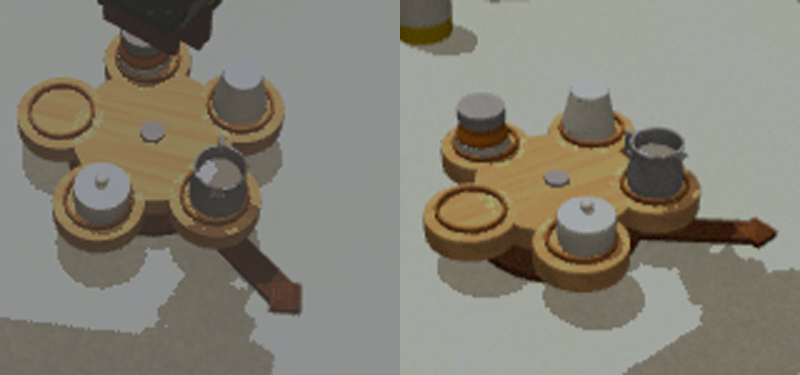

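The fixed views show all the containers upright and seated. The jug rim is at scene (368,246) and side (352.4,207.2), with the lobe over the tongue. Cross-checking the angle from these two cameras.

```bash
python3 - <<'E'
from meas import *
a,b=cam("scene"),cam("side")
S=lambda x,y:(x/2.5+280,y/2.5+180); D=lambda x,y:((x-400)/2.5+250,y/2.5+150)
P={n:tri(a,S(*u),b,D(*v)) for n,u,v in [("hub",(152,132),(557,179)),("tip",(301,312),(776,233)),("rim",(220,164),(656,142)),("empty",(62,110),(472,210)),("knob",(101,181),(587,205))]}
for n,(p,g) in P.items():
    e=p-P["hub"][0]; print(n,p,"gap %.1f r %.1f ang %.2f"%(g,np.hypot(*e[:2]),np.degrees(np.arctan2(e[1],e[0]))))
for c,o,h,r,t in [(a,S,(152,132),(220,164),(301,312)),(b,D,(557,179),(656,142),(776,233))]:
    H=plane(c,o(*h),62)[0]
    for k,u,z in (("rim",r,108),("tip",t,8)): e=plane(c,o(*u),z)[0]-H; print(k,"r %.1f ang %.2f"%(np.hypot(*e[:2]),np.degrees(np.arctan2(e[1],e[0]))))
E
```

```text
hub [554.5  36.1  54.8] gap 0.1 r 0.0 ang 0.00
tip [769.  -18.2  -4.7] gap 1.1 r 221.3 ang -14.20
rim [645.8  15.5 101. ] gap 1.4 r 93.6 ang -12.72
empty [465.5   4.5  54.8] gap 1.6 r 94.4 ang -160.48
knob [562.4 -60.   93.7] gap 1.6 r 96.4 ang -85.29
rim r 92.4 ang -12.46
tip r 221.8 ang -14.90
rim r 93.0 ang -13.40
tip r 217.4 ang -15.61
```

All three cameras agree that the jug is 1.3–2.4° short, about 2–3 mm (it sits off-centre in its ring). There is time for one gentle 1.5° nudge.

```bash
python3 - <<'E'
from look import *
ctrl.move_pose(pt(-126,118,130),DOWN)
if ctrl.line_to(pt(-126,114),velocity=120,max_force=8): print("touched"); raise SystemExit
arc(-126,-129.5,v=40); arc(-129.5,-132,v=12,step=3)
ctrl.dwell(.1)
ctrl.line_to(pt(-128),velocity=50); ctrl.line_to(pt(-128,118,150),velocity=150)
look("w5")
E
```

```text
32.3417 [[302.00940614 259.15984259]
 [350.18941806  71.57875453]
 [322.44110167 181.40544791]]
crop 224 30
```

View pics/w5.png

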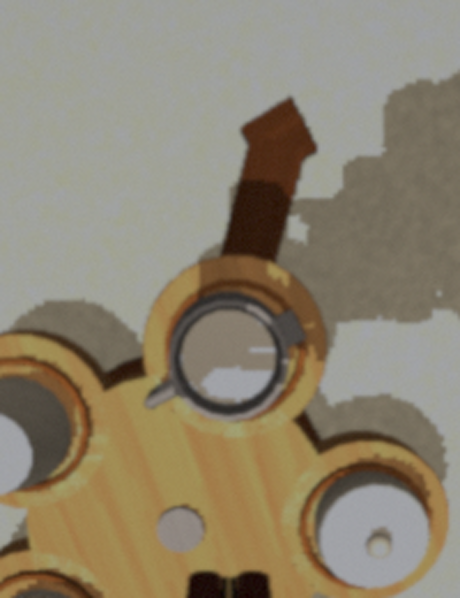

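The rim centre moved to about crop (228,356), i.e. roughly 1.3° further. One final number check, then hand in.

```bash
python3 - <<'E'
from meas import *
meas("w5",224,30,[("hub",(180,530),62),("tip",(290,98),8),("jugrim",(228,356),108),("lobe",(236,346),60),("knob",(379,544),106)])
s=ctrl.get_state(); print(s["time_s"],s["contact_force"],abs(s["qvel"]).max())
ctrl.close_job()
E
```

```text
hub [552.5  32.9  62. ] r 0.0 ang 0.00
tip [765.8 -23.8   8. ] r 220.6 ang -14.89
jugrim [647.5   7.9 108. ] r 98.2 ang -14.72
lobe [646.2   4.1  60. ] r 98.0 ang -17.09
knob [561.7 -61.  106. ] r 94.4 ang -84.44
32.4917 [ 0.2 -0.1  0.1] 0.008662480905794205
the job is handed in; nothing more can be done
```

I turned the carousel clockwise by pushing only the rim of the empty lobe with closed fingertips. It took one long stroke and three short corrections, and I handed the job in at 32.5 s.

**Final position:** in the last wrist picture the jug's rim centre is at -14.7° about the axis and the tongue's point is at -14.9°, so the jug is within about 0.5 mm sideways of the tongue line. The hand was clear, with about zero force on the tool and the arm at rest. Containers looked upright and in place in the last views.

**Disagreements in the checks:**
- **Lobe angle:** the lobe itself measures about 2° past the tongue, because the jug sits roughly 3–4 mm off-centre in its ring. I aligned the jug.
- **Fixed cameras:** before the last 1.5° nudge they put the jug 1.5–2.4° short, against 1.3° from the wrist camera. By them it could still be about 1° short (under 2 mm). I did not repeat that check after the nudge.
- **Jug distance from the axis:** the wrist camera read 98 mm and the fixed cameras read 92–94 mm, against the nominal 95 mm.

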